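# Fit the plotter's idler block and hold its belt tensioner open

### The job

I am putting a new belt on the pen plotter's drive. First seat the yellow and blue idler block fully home in its blue pocket on the drive plate, and let go of it; then push the orange pad of the sprung tensioner arm back, past its click and into the green zone, and finish while still holding it there, because it springs back if you let go. Leave the other things on the table where they are.

Things in the scene. Friction and masses are not known exactly. Their poses are not given: they have to be found in the camera images.
- idler_block: Loose idler block, 0.25 kg, upright. Blue foot 60 (its x) x 44 (y) x 14 mm high; centred on it a yellow block 44 (x) x 28 (y) mm, from 14 to 62 mm above the underside, the part to grip (across its 28 mm, along y); on top a white roller 26 mm across, to 76 mm. Origin: centre of the underside, z up. A half turn about z makes no difference.
- drive: Fixed plotter drive plate, aluminium, 200 (its x) x 330 (y) mm, 12 mm thick, flat on the table; x points roughly away from the robot. Origin: centre of the underside. On it also a dark motor at x +72, y +45 mm (42 mm square, 70 mm above the table) and a white roller post at x +80, y +130 (34 mm above the table). Nothing on it is above 100 mm.
- pocket (a point): Centre of the floor of the pocket for the idler block, on top of the drive plate (12 mm above the table), axes as the drive's. The pocket is open at the top, inside 68 (x) x 52 (y) mm, so 4 mm of play all round; its blue walls are 12 mm high and 6 mm thick. The foot goes in with its 60 mm side along the drive's x.
- pivot (a point): Vertical hinge axis of the tensioner arm, at the height of the plate's top (12 mm above the table); axes as the drive's. The arm reaches from here towards the drive's -y.
- pad (a point): Centre of the near face (the one to push) of the upright orange pad on the end of the grey arm, 72 mm above the table. Pad: 10 mm thick (its x), 40 wide (y), from 42 to 92 mm above the table; arm below it 22 mm wide, top at 42 mm. Axes turn with the arm: x points into the pad, the way to push (counter-clockwise from above); y along the arm to the hinge axis, 130 mm away.
- tensioner (a joint): Tensioner arm angle, rad. 0: sprung home (start), the pad's axes then turned -0.39 about z from the drive's; grows as the pad is pushed; stop at 0.78. Spring at the pad: 3 N at 0, 10 N at 0.78. A brass sprung pawl rides over a lug from 0.25 to 0.53 (2 N extra up to 0.39). Past 0.53 the click is over and the green of the track under the pad begins. The click does not hold: let go, it returns to 0.
- glue_stick: Bystander: standing white glue stick with red cap, 30 mm across, 93 mm tall; origin under its centre.
- tape_roll: Bystander: amber roll of tape lying flat, 64 mm across, 24 mm high; origin under its centre.
- ink_tin: Bystander: tin of ink, 48 mm across, 50 mm tall; origin under its centre.
- screwdriver: Bystander: screwdriver lying at the back, beyond the drive plate.
There are look-alikes about, which are no part of the job. Of the things that look like the idler_block, take the one that is farthest to the robot's left at the start.

How it is judged:
By the outcome, as a careful person would: the job done as asked, in the order asked, and still so for the second after the job is handed in, while the arm keeps its last pose, push and grip.
It also fails if it takes over 58 s, if anything falls off the work surface, if the arm or the gripper's body presses on something with over 40 N, if the wrist force passes 120 N, or if a joint passes its speed limit or range.

### The arm

A 7-joint arm with a two-finger parallel gripper is mounted at the origin on the work surface. World frame = base frame: x ahead of the robot, y to its left, z up, the work surface at z = 0. Lengths are in m, angles in rad, forces in N, time in s.
With the tool pointing down it reaches from about 0.4 to 0.75 m from the base axis. Payload 19.5 kg.
Tool frame: the origin (TCP) lies at the very end of the fingers, on their centre line; the grasp point (between the pads) lies 19 mm behind it; z points along the fingers, y is the line along which they close (so a half turn about z gives the same grasp; the last joint's range is limited). The gripper opens to 85 mm and grips with 20 to 120 N. Pads are 22 mm wide; open, the fingers measure 114 mm over their backs; the gripper's body (76 mm by 85 mm) begins 54 mm behind the grasp point. The pads swing forward as they close: fully open they stand 13 mm farther back than shut.
Start: joints at [-1.322, 0.707, -0.028, 1.485, 0.022, 0.951, -0.075], TCP at [0.165, 0.551, 0.231] pointing down, gripper open.
Joint ranges: [-2.71, 2.71], [-0.32, 2.16], [-1.57, 1.52], [0, 2.45], [-1.46, 4.6], [0, 2.02], [-2.83, 2.83]. Speed limits (rad/s): [1.89, 1.89, 2.57, 2.57, 3.01, 3.01, 3.01].

### API

Orientations are given as a unit quaternion [x, y, z, w].
In Python, from bench import readout, viewer, order gives the robot as it stands.
- The arm moves only by the shell command python3 -m creep 'ROWS'. ROWS is a JSON object of lists of equal length, an entry for each row: "translation": the shift along the tool's x, y, z in mm, a list of three; "roll": the turn about the tool's z in rad; "jaw": the opening, from -1 (shut) to 1 (fully open). A call has 1 to 20 rows; each row is the pose to reach, as a shift and turn from the pose commanded when the call began, along the tool's axes at that moment; what a row does not reach only later rows make up. A row lasts 1/12 s, in which the tool goes at most 41.7 mm and 7.16 degrees, less where a joint would pass 70% of its speed; a pose out of reach is approached as far as the arm can. A call with a gripper value outside its range is refused whole. The fingers move at their own pace and stop on an object; the grip force is fixed at half the most. Time passes only in rows, so rows that repeat a pose let the fingers close. It gives the time, the measured TCP pose, the force, the opening and the grip force at its end, in the units of the state.
- readout.sense(): the state, without advancing time (a new reading comes with each control period).
- viewer.capture(name): name is "scene" or "top" or "wrist"; returns the picture (420x560x3 uint8, red, green, blue); there is no depth.
- viewer.get_calibration(name): a dict with "vertical_fov" (degrees; the focal length in pixels is half the picture's height over the tangent of half this angle, whatever the lens; pixels are square), "cx", "cy" (the principal point, pixels), "R" (3x3) and "t" (3): a world point X has camera coordinates R X + t. Camera axes: x right, y down, z forward; pixel columns grow to the right and rows downward; lengths in m; the calibration is good to about 2 mm. A picture is of the moment at which its call begins: read the wrist's pose just before it. get_calibration takes no time and is no camera call; for the wrist camera it gives the pose at the moment of the call.
- order.close_job(): hands the job in; it is judged then, once.
The state is a dict: "time_s": time; "joint_positions": joint angles; "joint_vel": joint speeds; "joint_torque": joint torques, N m; "ee_pos": TCP position; "tcp_rot": TCP orientation; "contact_force": force on the tool from outside, world axes, zero at the start; "ft_torque": the same for the moment, N m; "gripper_width": finger opening in m; "finger_force": force on a finger pad.
Only numpy, scipy, OpenCV 4.12 (cv2) and the standard library are available. Lean on these libraries where they do the work, as an engineer would, in place of code of your own. Each camera call takes 0.05 s, during which the arm holds its last target. There are 200 camera calls.

## Working session

There is one attempt and no reset: what is moved stays moved. The work goes in short steps, Python scripts to look and compute and a shell command to move; the robot and the scene stay as the last step left them, time stands still between calls to the robot, and variables do not carry over. Pictures are saved under pics/ and viewed, at most 10 in all, crops included, and the job is handed in when it is done.

```bash
mkdir -p pics; cat > h.py <<'E'
import numpy as np,cv2
from bench import readout,viewer,order
def cap(n,f,crop=None,s=1):
    c=viewer.get_calibration(n); p=viewer.capture(n); 
    cv2.imwrite('pics/'+f+'_raw.png',p[:,:,::-1]); np.save('pics/'+f+'.npy',np.array([c],dtype=object),allow_pickle=True)
    if crop: p=p[crop[1]:crop[3],crop[0]:crop[2]]
    p=cv2.resize(p,None,fx=s,fy=s,interpolation=cv2.INTER_CUBIC)
    cv2.imwrite('pics/'+f+'.png',p[:,:,::-1])
def cal(f): return np.load('pics/'+f+'.npy',allow_pickle=True)[0]
def w(c,u,v,z):
    R=np.array(c['R']);t=np.array(c['t']);f=210/np.tan(np.radians(c['vertical_fov']/2))
    d=R.T@[(u-c['cx'])/f,(v-c['cy'])/f,1]; o=-R.T@t
    return o+d*(z-o[2])/d[2]
def px(c,X):
    R=np.array(c['R']);t=np.array(c['t']);f=210/np.tan(np.radians(c['vertical_fov']/2))
    p=R@np.array(X)+t; return np.array([c['cx']+f*p[0]/p[2],c['cy']+f*p[1]/p[2]])
E
python3 - <<'E'
from h import *
for n in ['scene','top']: cap(n,n+'0',s=1.4)
for n in ['scene','top','wrist']:
    c=viewer.get_calibration(n);print(n,c,-np.array(c['R']).T@c['t'])
print(readout.sense())
E
```

```text
scene {'vertical_fov': 56.3028488716521, 'cx': 279.98458690776107, 'cy': 203.87528944464674, 'R': array([[ 0.32649624,  0.94499022,  0.01984169],
       [ 0.67988532, -0.22021529, -0.69947207],
       [-0.65662482,  0.24186508, -0.71438444]]), 't': array([-0.05073627, -0.36099262,  1.71658998])} [ 1.38915437 -0.44673398  0.97480761]
top {'vertical_fov': 50.612148448271725, 'cx': 275.14233011526215, 'cy': 208.04037578355008, 'R': array([[-0.01569535, -0.99987371, -0.0024943 ],
       [-0.97541877,  0.01585976, -0.21978784],
       [ 0.21979964, -0.00101666, -0.97554451]]), 't': array([-0.15697371,  0.57047175,  1.31785171])} [ 0.26432176 -0.16466163  1.41061421]
wrist {'vertical_fov': 60.85219543179057, 'cx': 283.14024254092476, 'cy': 209.825609656047, 'R': array([[ 0.28764754,  0.95773551, -0.00126149],
       [ 0.90738721, -0.27210395,  0.32032466],
       [ 0.30644304, -0.09328526, -0.94730698]]), 't': array([-0.57473185, -0.04128522,  0.38036725])} [0.08622099 0.57468988 0.37282421]
{'time_s': 0.1, 'joint_positions': array([-1.32171386,  0.7069871 , -0.02762779,  1.48490408,  0.02201181,
        0.95088414, -0.07547985]), 'joint_vel': array([ 0.00046232, -0.00278483,  0.00023539, -0.0017728 ,  0.00024524,
       -0.00101061,  0.00197398]), 'joint_torque': array([ 1.65349618e-03, -8.84320164e+01,  1.23658363e+00, -2.36463332e+01,
        1.70467410e-02,  4.95345157e-03, -4.67440623e-05]), 'ee_pos': array([0.16479034, 0.55066509, 0.23091627]), 'tcp_rot': array([ 1.44862895e-01,  9.89451640e-01, -4.37043611e-04, -5.05828394e-05]), 'contact_force': array([-0.43205534, -0.27461996,  0.78384415]), 'ft_torque': array([ 0.01139116, -0.02925252,  0.04457659]), 'finger_force': 0.0, 'gripper_width': 0.08548807150312215}
```

View pics/top0.png

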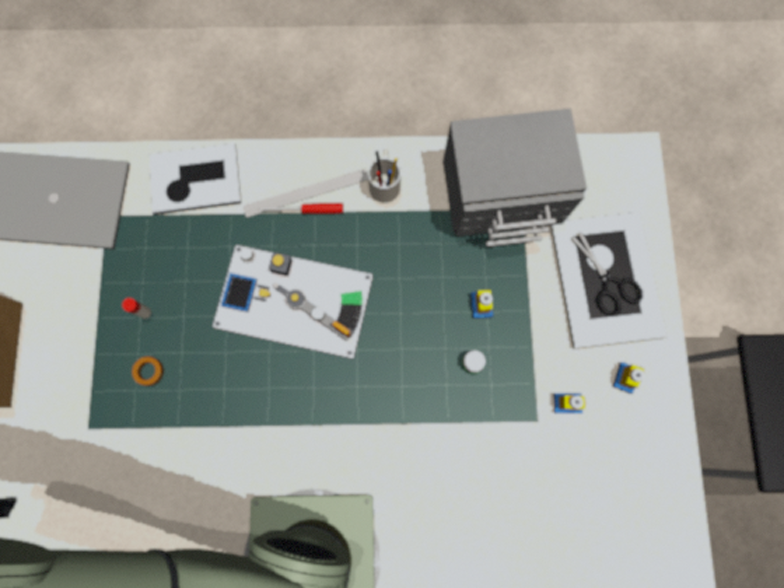

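View pics/scene0.png

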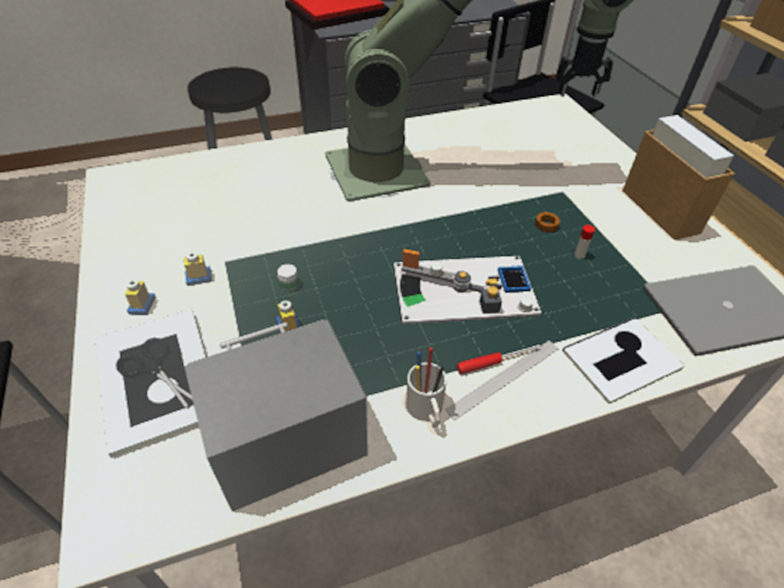

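The top view shows three idler look-alikes at (1.4x pixels) A (483,303), B (569,402) and C (629,377). World +y, the robot's left, is image left, so A is the one to take. The drive plate is at (293,300), the blue pocket at (239,293) and the orange pad at (341,327). I'll take one close crop to check and measure.

```bash
python3 - <<'E'
from h import *
p=cv2.imread('pics/top0_raw.png')
a=cv2.resize(p[165:265,145:275],None,fx=6,fy=6,interpolation=cv2.INTER_CUBIC)[:590]
cv2.imwrite('pics/cA.png',a)
b=cv2.resize(p[140:240,320:400],None,fx=6,fy=6,interpolation=cv2.INTER_CUBIC)
cv2.imwrite('pics/cB.png',b)
c=cal('top0')
for n,u,v,z in [('A',485,296,.076),('B',577,402,.076),('C',637,375,.076),('pocket',239,293,.024),('tin',475,361,.05),('tape',147,371,.024),('glue',130,305,.093),('cabhandle',515,235,.1),('tl',236,247,.012),('tr',371,274,.012),('br',353,356,.012),('bl',214,327,.012)]:
    print(n,w(c,u/1.4,v/1.4,z).round(3))
E
```

```text
A [ 0.551 -0.385  0.076]
B [ 0.319 -0.568  0.076]
C [ 0.373 -0.7    0.076]
pocket [0.578 0.168 0.024]
tin [ 0.411 -0.36   0.05 ]
tape [0.404 0.366 0.024]
glue [0.54  0.387 0.093]
cabhandle [ 0.682 -0.454  0.1  ]
tl [0.691 0.182 0.012]
tr [ 0.621 -0.134  0.012]
br [ 0.431 -0.091  0.012]
bl [0.502 0.225 0.012]
```

View pics/cA.png

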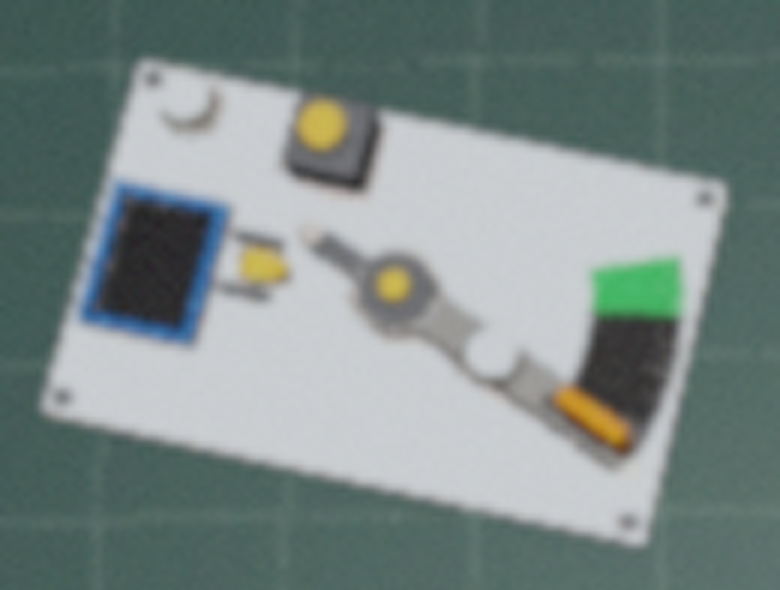

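View pics/cB.png

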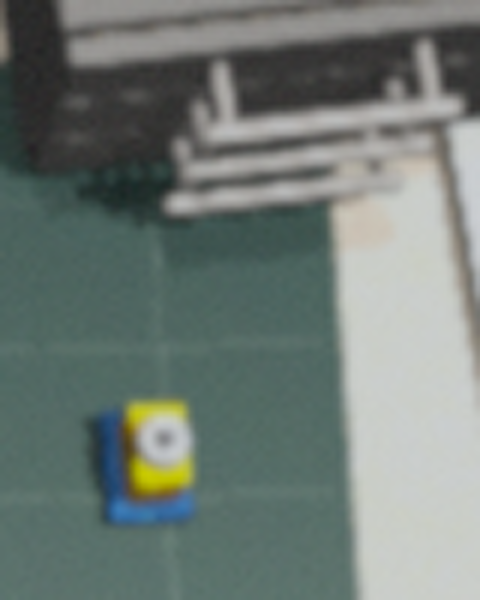

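Crop B shows A as an upright yellow and blue block with a white roller at crop (163,440), its long side nearly along world x. Crop A shows the empty pocket at (156,263), the pad's top edge from (560,393) to (632,440), and the arm home against the dark end of the track.

```bash
python3 - <<'E'
from h import *
c=cal('top0')
A=lambda u,v,z:w(c,145+(u+.5)/6-.5,165+(v+.5)/6-.5,z)
B=lambda u,v,z:w(c,320+(u+.5)/6-.5,140+(v+.5)/6-.5,z)
P=[A(u,v,.012) for u,v in [(140,58),(728,183),(645,545),(42,412)]]
ya=lambda d:np.arctan2(d[1],d[0])
print('plate c',np.mean(P,0),'sizes',[np.linalg.norm(P[i]-P[i-3]) for i in range(4)])
yy=P[0]-P[1]+P[3]-P[2];print('yaw',ya(yy)-np.pi/2, ya(P[0]-P[3]+P[1]-P[2]))
Q=[A(u,v,.024) for u,v in [(120,183),(230,205),(195,342),(82,322)]]
print('pocket',np.mean(Q,0),[np.linalg.norm(Q[i]-Q[i-3]) for i in range(4)])
a,b=A(560,393,.092),A(632,440,.092);print('pad top',a,b,np.linalg.norm(a-b),'yaw',ya(a-b)-np.pi/2)
print('pivot',A(395,285,.055))
print('idler',B(163,440,.076))
Y=[B(u,v,.062) for u,v in [(127,402),(188,402),(192,495),(127,490)]];print(np.mean(Y,0),[np.linalg.norm(Y[i]-Y[i-3]) for i in range(4)],ya(Y[0]-Y[3]+Y[1]-Y[2]))
E
```

```text
plate c [0.56326288 0.04644882 0.012     ] sizes [np.float64(0.33009816693759875), np.float64(0.20083644623250868), np.float64(0.3291134823237004), np.float64(0.2006120633138065)]
yaw -0.23236671717378243 -0.22758033070651623
pocket [0.58116507 0.16820739 0.024     ] [np.float64(0.060922140141167265), np.float64(0.07629763017758034), np.float64(0.06152359069561766), np.float64(0.07781542734952689)]
pad top [ 0.49522827 -0.05292038  0.092     ] [ 0.47083405 -0.08896871  0.092     ] 0.043526541353044144 yaw -0.594922529324753
pivot [0.56009837 0.03627463 0.055     ]
idler [ 0.54609697 -0.38572113  0.076     ]
[ 0.54535208 -0.38551949  0.062     ] [np.float64(0.031642556751302016), np.float64(0.049120338922753505), np.float64(0.03347331382729089), np.float64(0.046524898774200574)] -0.02920384204432982
```

Distances agree with the given sizes (plate 330 x 200, pocket outside 80 x 64). I'm setting out via a waypoint above the plate.

```bash
cat >> h.py <<'E'
from scipy.spatial.transform import Rotation as Ro
def to(x,y,z,yaw=None,com=None):
    "tool shift mm and roll to reach TCP x,y,z with tool-y yaw"
    s=readout.sense(); R=Ro.from_quat(s['tcp_rot']).as_matrix()
    r=0
    if yaw is not None:
        r=-(yaw-np.arctan2(R[1,1],R[0,1])); r=(r+np.pi/2)%np.pi-np.pi/2
    print('shift',(R.T@(np.array([x,y,z])-s['ee_pos'])*1000).round(1),'roll',round(r,3))
E
python3 -m creep '{"translation":[[-436,-287,0],[-436,-287,0],[-436,-287,0],[-436,-287,0],[-436,-287,0],[-436,-287,0],[-436,-287,0],[-436,-287,0],[-436,-287,0],[-436,-287,0],[-436,-287,0],[-436,-287,0],[-436,-287,0],[-436,-287,0]],"roll":[-0.26,-0.26,-0.26,-0.26,-0.26,-0.26,-0.26,-0.26,-0.26,-0.26,-0.26,-0.26,-0.26,-0.26],"jaw":[1,1,1,1,1,1,1,1,1,1,1,1,1,1]}'
python3 -c "
from h import *
s=readout.sense();print(s['joint_positions'].round(2));to(.546,-.3855,.2,np.pi/2-.03)"
```

```text
time_s: 1.27
ee_pos: [0.5028, 0.1461, 0.2307]
tcp_rot: [0.019, 1.0, -0.001, 0.0]
contact_force: [0.3, -0.0, -0.5]
gripper_width: 0.0853
finger_force: 0.0
[-0.24  0.63 -0.19  1.67  0.15  0.85  1.04]
shift [ -63.  -529.5   31.9] roll -0.007
```

```bash
python3 -m creep '{"translation":[[-63,-530,32],[-63,-530,32],[-63,-530,32],[-63,-530,32],[-63,-530,32],[-63,-530,32],[-63,-530,32],[-63,-530,32],[-63,-530,32],[-63,-530,32],[-63,-530,32],[-63,-530,32],[-63,-530,32],[-63,-530,32],[-63,-530,32]],"roll":[0,0,0,0,0,0,0,0,0,0,0,0,0,0,0],"jaw":[1,1,1,1,1,1,1,1,1,1,1,1,1,1,1]}'
python3 -c "
from h import *
cap('wrist','w1',s=1.4)
c=cal('w1');print(px(c,[.546,-.3855,.076])*1.4)"
```

```text
time_s: 2.52
ee_pos: [0.5463, -0.3819, 0.1982]
tcp_rot: [0.016, 1.0, 0.0, -0.001]
contact_force: [0.3, 1.1, -0.4]
gripper_width: 0.0855
finger_force: 0.0
[389.48653963 281.41559837]
```

View pics/w1.png

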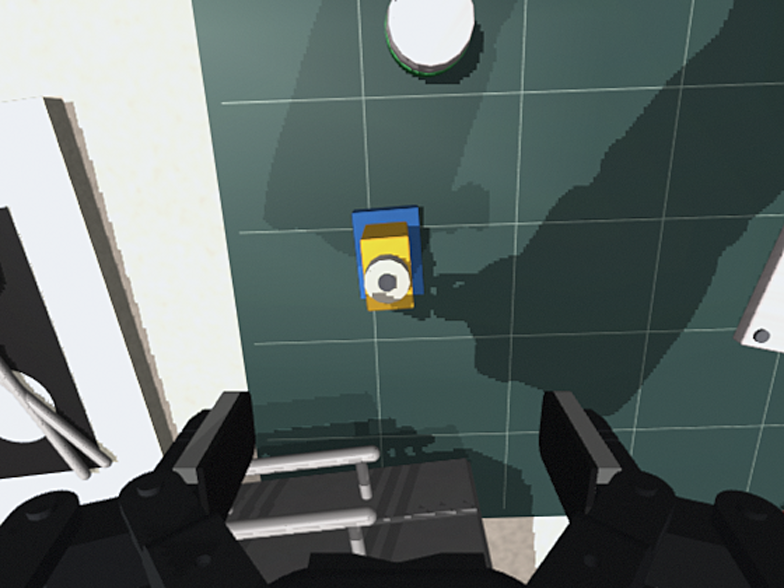

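The wrist view shows the block: roller at (388,282), yellow top from (360,239)-(409,235) to (413,308), and the blue foot's near edge from (353,211) to (423,206). My estimate is within about 2 px, and the clearance to the tin and drawer handles is ample.

```bash
python3 -c "
from h import *
c=cal('w1');W=lambda u,v,z:w(c,(u+.5)/1.4-.5,(v+.5)/1.4-.5,z)
ya=lambda d:np.arctan2(d[1],d[0])
print(W(388,282,.076))
a,b=W(360,239,.062),W(409,235,.062);print(a,b,np.linalg.norm(a-b),ya(b-a)-np.pi/2,ya(W(413,307,.062)-b))
a,b=W(353,211,.014),W(423,206,.014);print(a,b,np.linalg.norm(a-b),ya(b-a)-np.pi/2, (a+b)/2)
y=ya(b-a)
p=W(388,282,.076);to(p[0],p[1],.026,y)"
```

```text
[ 0.54619038 -0.38643973  0.076     ]
[ 0.52455121 -0.40165652  0.062     ] [ 0.52319806 -0.37390277  0.062     ] 0.02778671777346152 0.04871681216643409 0.02862570778992032
[ 0.51624353 -0.40906161  0.014     ] [ 0.51454846 -0.36344466  0.014     ] 0.045648437819591874 0.037141505251850004 [ 0.515396   -0.38625313  0.014     ]
shift [  0.4  -6.3 172.7] roll -0.068
```

```bash
python3 -m creep '{"translation":[[0,-5,30],[0,-5,70],[0,-5,110],[0,-5,140],[0,-5,160],[0,-5,172],[0,-5,172],[0,-5,172],[0,-5,172],[0,-5,172],[0,-5,172],[0,-5,172],[0,-5,172],[0,-5,172],[0,-5,172],[0,-5,172]],"roll":[-0.07,-0.07,-0.07,-0.07,-0.07,-0.07,-0.07,-0.07,-0.07,-0.07,-0.07,-0.07,-0.07,-0.07,-0.07,-0.07],"jaw":[1,1,1,1,1,1,1,1,-1,-1,-1,-1,-1,-1,-1,-1]}'
python3 -m creep '{"translation":[[0,0,0],[0,0,0],[0,0,-20],[0,0,-50],[0,0,-90],[0,0,-130],[0,0,-130]],"roll":[0,0,0,0,0,0,0],"jaw":[-1,-1,-1,-1,-1,-1,-1]}'
python3 -c "
from h import *
to(.45,0.0,.165,np.pi/2-.23);to(.5811,.1682,.165,np.pi/2-.23);print(readout.sense()['joint_positions'])"
```

```text
time_s: 3.9
ee_pos: [0.547, -0.3861, 0.028]
tcp_rot: [-0.019, 1.0, -0.0, 0.0]
contact_force: [-0.2, -0.7, 6.5]
gripper_width: 0.0275
finger_force: 60.1
time_s: 4.48
ee_pos: [0.549, -0.3871, 0.165]
tcp_rot: [-0.019, 1.0, -0.003, 0.004]
contact_force: [0.3, -0.8, -1.7]
gripper_width: 0.0273
finger_force: 59.9
shift [ 84.  390.7  -2.8] roll 0.269
shift [-53.5 553.7  -2.6] roll 0.269
[ 0.67628669  0.94117615 -0.27486501  1.16937666  0.25557916  1.05352813
  1.99492579]
```

```bash
python3 -m creep '{"translation":[[-53,554,0],[-53,554,0],[-53,554,0],[-53,554,0],[-53,554,0],[-53,554,0],[-53,554,0],[-53,554,0],[-53,554,0],[-53,554,0],[-53,554,0],[-53,554,0],[-53,554,0],[-53,554,0],[-53,554,0],[-53,554,0],[-53,554,0]],"roll":[0.27,0.27,0.27,0.27,0.27,0.27,0.27,0.27,0.27,0.27,0.27,0.27,0.27,0.27,0.27,0.27,0.27],"jaw":[-1,-1,-1,-1,-1,-1,-1,-1,-1,-1,-1,-1,-1,-1,-1,-1,-1]}'
python3 -c "
from h import *
cap('wrist','w2',s=1.4)
s=readout.sense();print(s['ee_pos'],s['tcp_rot'],s['gripper_width'])
c=cal('w2')
for x,y in [(1,1),(1,-1),(-1,1),(-1,-1)]:
  a=-.23;X=[.5811+np.cos(a)*.04*x-np.sin(a)*.032*y,.1682+np.sin(a)*.04*x+np.cos(a)*.032*y,.024];print(px(c,X)*1.4)"
```

```text
time_s: 5.9
ee_pos: [0.578, 0.1689, 0.1572]
tcp_rot: [0.116, 0.993, -0.0, -0.0]
contact_force: [-0.2, -0.7, -2.4]
gripper_width: 0.0272
finger_force: 60.1
[0.57812414 0.16861166 0.15725862] [ 1.15789113e-01  9.93273751e-01 -3.69507900e-04  1.83278796e-05] 0.027258269080082463
[449.80168342 344.54718274]
[343.26834946 344.74548101]
[454.40478495 211.3475049 ]
[337.94882457 211.62329373]
```

View pics/w2.png

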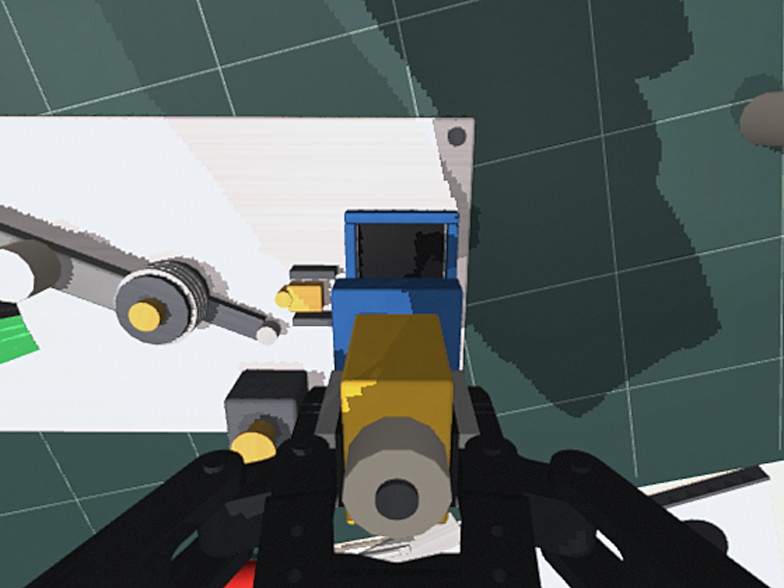

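The view shows the held block, with its foot's near edge from (332,281) to (462,279). The pocket's near outer wall edge runs from (345,210) to (459,210), so the pocket is slightly right of my estimate. I'll measure both.

```bash
python3 -c "
from h import *
c=cal('w2');W=lambda u,v,z:w(c,(u+.5)/1.4-.5,(v+.5)/1.4-.5,z)
ya=lambda d:np.arctan2(d[1],d[0])
s=readout.sense();print(s['ee_pos'])
a,b=W(345,210.5,.024),W(459,210.5,.024);u=(b-a)/np.linalg.norm(b-a);yaw=ya(u)-np.pi/2;d=np.array([np.cos(yaw),np.sin(yaw),0])
print('pocket',np.linalg.norm(b-a),yaw,(a+b)/2+d*.04)
a,b=W(357,223,.024),W(446,223,.024);print('inner',np.linalg.norm(b-a),(a+b)/2+d*.034)
z=s['ee_pos'][2]-.028
for h,(p,q) in [(.014,((332,281),(462,279.5))),(.062,((343,381),(451,380)))]:
  a,b=W(*p,z+h),W(*q,z+h);y2=ya(b-a)-np.pi/2;print('block',np.linalg.norm(b-a),y2,(a+b)/2+np.array([np.cos(y2),np.sin(y2),0])*(.03 if h<.03 else .022))
"
```

```text
[0.57812414 0.16861166 0.15725862]
pocket 0.06260096968829255 -0.2323709892171233 [0.58115661 0.17126565 0.024     ]
inner 0.049266549597207276 [0.58198845 0.17080922 0.024     ]
block 0.04233091140267202 -0.22013615822165766 [0.57413807 0.17051926 0.14325862]
block 0.026084592450511306 -0.22155411704967243 [0.57659183 0.16983325 0.19125862]
```

```bash
python3 -m creep '{"translation":[[-4,2,20],[-4,2,45],[-4,2,70],[-4,2,85],[-4,2,94],[-4,2,94],[-4,2,94]],"roll":[0.01,0.01,0.01,0.01,0.01,0.01,0.01],"jaw":[-1,-1,-1,-1,-1,-1,-1]}'
python3 -c "
from h import *
s=readout.sense();print(s['ee_pos'],s['tcp_rot'])
cap('wrist','w3',crop=(200,120,360,240),s=5)"
```

```text
time_s: 6.53
ee_pos: [0.5827, 0.1703, 0.0638]
tcp_rot: [0.121, 0.993, -0.0, 0.0]
contact_force: [-0.2, -0.3, -2.3]
gripper_width: 0.0272
finger_force: 60.2
[0.58269309 0.17034765 0.06384299] [ 1.20520091e-01  9.92710865e-01 -2.15865353e-05  2.13469448e-04]
```

View pics/w3.png

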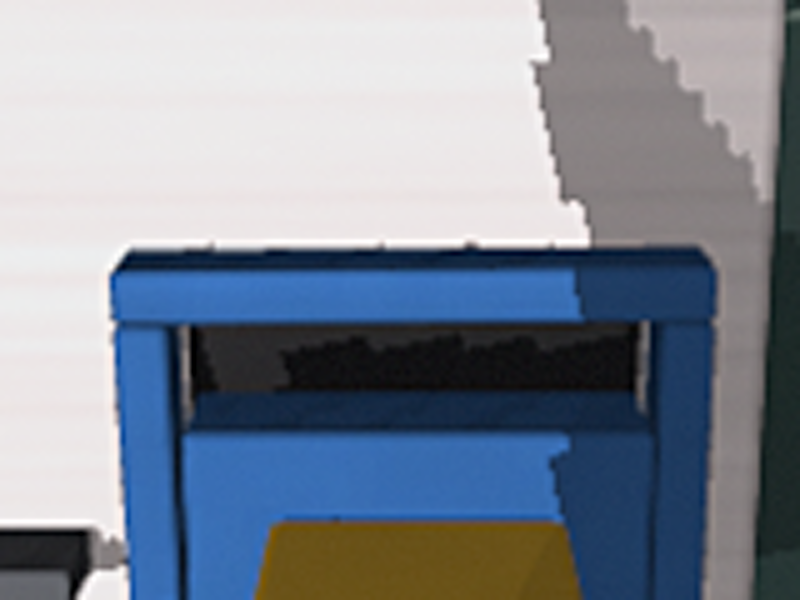

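The crop shows the pocket walls' top, with the outer near edge from (112,268) to (716,268), the inner near edge at row 322, and inner sides at columns 183 and 648. The foot hangs above it: top edge from (186,433) to (652,433), bottom edge from (197,392) to (640,392).

```bash
python3 -c "
from h import *
c=cal('w3');W=lambda u,v,z:w(c,200+(u+.5)/5-.5,120+(v+.5)/5-.5,z)
s=readout.sense();z=s['ee_pos'][2]-.028
R=Ro.from_quat(s['tcp_rot']).as_matrix()
def g(n,p,q,z,l):
  a,b=W(*p,z),W(*q,z);m=(a+b)/2-R[:,0]*l; print(n,np.linalg.norm(b-a).round(4),(R.T@(m-s['ee_pos'])*1000).round(1), (R.T@(b-a)*1000).round(1))
g('outer',(112,268),(716,268),.024,.04)
g('inner',(183,322),(648,322),.024,.034)
for k in (0,-.004,-.008):
  g('foottop',(186,433),(652,433),z+.014+k,.03)
  g('footbot',(197,392),(640,392),z+k,.03)
"
```

```text
outer 0.0626 [ 1.  -0.4 40.3] [-0.1 62.6  0. ]
inner 0.0487 [ 1.2 -0.3 40.3] [-0.1 48.7  0. ]
foottop 0.0426 [ 1.5  0.1 14. ] [-0.  42.6  0. ]
footbot 0.0438 [ 1.2  0.1 28. ] [-0.  43.8  0. ]
foottop 0.0437 [ 0.2  0.1 18. ] [-0.  43.7  0. ]
footbot 0.0449 [ 0.   0.1 32. ] [-0.  44.9  0. ]
foottop 0.0448 [-1.1  0.1 22. ] [-0.  44.8  0. ]
footbot 0.0459 [-1.2  0.1 36. ] [-0.  45.9  0. ]
```

Aligned within about 1 mm. Lowering.

```bash
python3 -m creep '{"translation":[[0,0,8],[0,0,14],[0,0,19],[0,0,22],[0,0,23.5],[0,0,23.5],[0,0,23.5]],"roll":[0,0,0,0,0,0,0],"jaw":[-1,-1,-1,-1,-1,-1,-1]}'
```

```text
time_s: 7.17
ee_pos: [0.5822, 0.1708, 0.04]
tcp_rot: [0.12, 0.993, -0.0, -0.0]
contact_force: [-2.2, -0.9, 5.0]
gripper_width: 0.0273
finger_force: 60.9
```

```bash
python3 -m creep '{"translation":[[0,0,0],[0,0,0],[0,0,0],[0,0,0],[0,0,0],[0,0,0],[0,0,-10],[0,0,-30],[0,0,-60],[0,0,-95],[0,0,-130],[0,0,-140],[0,0,-140]],"roll":[0,0,0,0,0,0,0,0,0,0,0,0,0],"jaw":[0.1,0.1,0.1,0.1,0.1,0.1,0.1,0.1,0.1,0.1,0.1,0.1,0.1]}'
python3 -c "
from h import *
s=readout.sense();print(s['joint_positions'].round(2))
cap('wrist','w4',crop=(180,100,400,265),s=3.6)
c=cal('w4');print((px(c,[.582,.1705,.088])-[180,100])*3.6)"
```

```text
time_s: 8.25
ee_pos: [0.5834, 0.1712, 0.1833]
tcp_rot: [0.12, 0.993, 0.001, 0.002]
contact_force: [0.4, -0.3, 0.1]
gripper_width: 0.0469
finger_force: 0.0
[-0.3   0.81 -0.09  1.42  0.08  0.9   0.92]
[363.91128828 396.96612313]
```

View pics/w4.png

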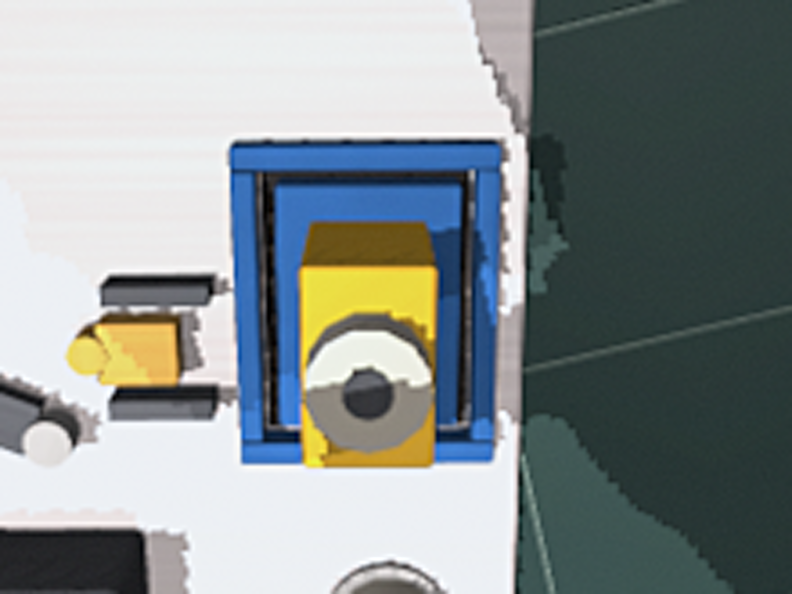

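The block is seated: the foot lies inside the walls with even gaps all round, and the roller at (369,393) agrees with the predicted (364,397) at seated height. Next I go above the near side of the pad, with the jaw shutting on the way.

```bash
python3 -c "
from h import *
to(.452,-.047,.16,np.pi/2-.622)"
```

```text
shift [  75.  -242.9   20.8] roll 0.381
```

```bash
python3 -m creep '{"translation":[[75,-243,0],[75,-243,0],[75,-243,0],[75,-243,0],[75,-243,0],[75,-243,0],[75,-243,20],[75,-243,20],[75,-243,20]],"roll":[0.38,0.38,0.38,0.38,0.38,0.38,0.38,0.38,0.38],"jaw":[-1,-1,-1,-1,-1,-1,-1,-1,-1]}'
python3 -c "
from h import *
s=readout.sense();print(s['ee_pos'],s['tcp_rot'],s['gripper_width'])
cap('wrist','w5',s=1.4)
c=cal('w5');a=-.622
for x,y,z in [(0,20,92),(0,-20,92),(0,0,72),(10,20,92),(10,-20,92)]:
  print(x,y,px(c,[.484+(np.cos(a)*x-np.sin(a)*y)/1e3,-.07+(np.sin(a)*x+np.cos(a)*y)/1e3,z/1e3])*1.4)"
```

```text
time_s: 9.05
ee_pos: [0.4511, -0.047, 0.1592]
tcp_rot: [0.306, 0.952, -0.0, -0.001]
contact_force: [0.6, 1.2, -0.3]
gripper_width: -0.0003
finger_force: 0.0
[ 0.45114501 -0.04700764  0.15916175] [ 3.05603788e-01  9.52158104e-01 -1.75103636e-04 -1.11355202e-03] -0.00029227529112763517
0 20 [439.06329713 397.38601855]
0 -20 [354.66516288 397.3391983 ]
0 0 [396.87407546 377.25094838]
10 20 [438.50003749 415.75109319]
10 -20 [355.21984344 415.70121164]
```

View pics/w5.png

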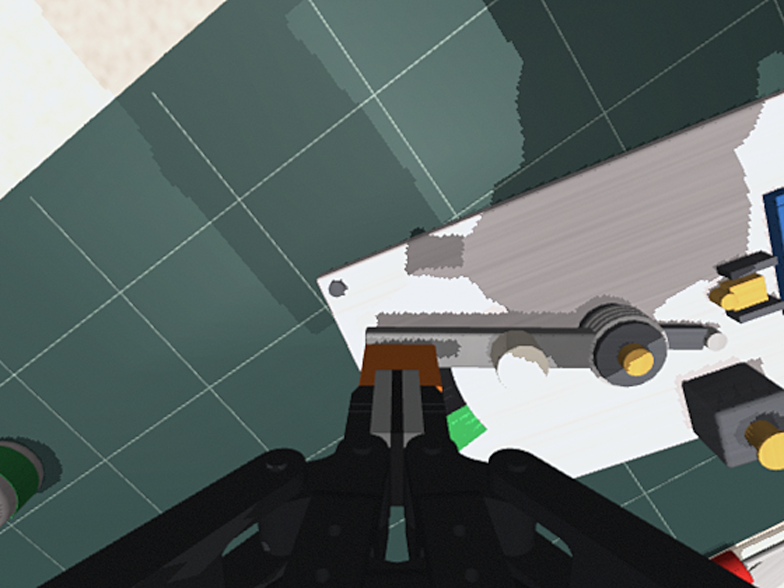

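The pad's orange near face spans from (368,345)-(437,346) at the bottom to about (360,386)-(442,388) at the top, behind the shut fingers. The arm is parallel to the tool's y, as intended.

```bash
python3 -c "
from h import *
c=cal('w5');W=lambda u,v,z:w(c,(u+.5)/1.4-.5,(v+.5)/1.4-.5,z)
s=readout.sense();R=Ro.from_quat(s['tcp_rot']).as_matrix()
for p,q,z in [((368,345),(437,346),.042),((360,386),(442,388),.092)]:
  a,b=W(*p,z),W(*q,z);m=(a+b)/2;print(np.linalg.norm(b-a),m,(R.T@(m-s['ee_pos'])*1000).round(1),(R.T@(b-a)*1e3).round(1))
print('pivot cap',[W(636,359,z)[:2].round(4) for z in (.05,.06,.07)])
"
```

```text
0.03905522519314977 [ 0.48234733 -0.0650442   0.042     ] [-35.9   2.7 117.6] [-0.7 39.  -0. ]
0.03858548185708136 [ 0.48050737 -0.06520284  0.092     ] [-34.4   1.5  67.6] [-1.1 38.6 -0. ]
pivot cap [array([0.5612, 0.0373]), array([0.5542, 0.0359]), array([0.5472, 0.0344])]
```

Approach: down to TCP z about 0.058 in front of the pad, then advance to touch it.

```bash
python3 -m creep '{"translation":[[0,2,35],[0,2,70],[0,2,95],[0,2,101],[0,2,101],[-8,2,101],[-14,2,101],[-18,2,101],[-20,2,101],[-22,2,101],[-22,2,101]],"roll":[0,0,0,0,0,0,0,0,0,0,0],"jaw":[-1,-1,-1,-1,-1,-1,-1,-1,-1,-1,-1]}'
```

```text
time_s: 10.02
ee_pos: [0.471, -0.0587, 0.0592]
tcp_rot: [0.306, 0.952, 0.0, 0.0]
contact_force: [-0.0, -0.1, -0.5]
gripper_width: -0.0001
finger_force: 0.0
```

```bash
python3 -m creep '{"translation":[[-2,0,0],[-4,0,0],[-4,0,0]],"roll":[0,0,0],"jaw":[-1,-1,-1]}'
python3 -m creep '{"translation":[[-2,0,0],[-4,0,0],[-4,0,0]],"roll":[0,0,0],"jaw":[-1,-1,-1]}'
```

```text
time_s: 10.27
ee_pos: [0.4738, -0.0608, 0.0588]
tcp_rot: [0.305, 0.952, -0.0, -0.0]
contact_force: [-3.3, 2.1, 2.5]
gripper_width: -0.0003
finger_force: 1.8
time_s: 10.52
ee_pos: [0.4772, -0.0632, 0.0588]
tcp_rot: [0.305, 0.952, -0.0, -0.0]
contact_force: [-3.3, 1.7, 1.1]
gripper_width: 0.0002
finger_force: 2.0
```

Contact at about 3.8 N, which is the spring. Now I follow the arc to about 0.67 rad.

```bash
python3 -m creep '{"translation":[[-8.5,-0.4,0],[-15,0,0],[-21.5,0.4,0],[-28,1.5,0],[-34.5,2.6,0],[-41,4.2,0],[-47,6,0],[-53,8.2,0],[-59,10.6,0],[-65,13.5,0],[-71,16.5,0],[-75,19,0],[-78.5,21.3,0],[-78.5,21.3,0],[-78.5,21.3,0]],"roll":[-0.1,-0.15,-0.2,-0.25,-0.3,-0.35,-0.4,-0.45,-0.5,-0.55,-0.6,-0.64,-0.67,-0.67,-0.67],"jaw":[-1,-1,-1,-1,-1,-1,-1,-1,-1,-1,-1,-1,-1,-1,-1]}'
python3 -c "
from h import *
s=readout.sense();R=Ro.from_quat(s['tcp_rot']).as_matrix();print('tool yaw',np.arctan2(R[1,1],R[0,1])-np.pi/2)
for pv in ([.558,.039],[.560,.036]):
  f=s['ee_pos'][:2]-R[:2,0]*.011-pv;print('theta',np.arctan2(f[1],f[0])-np.arctan2(-.813,-.583),np.linalg.norm(f))
cap('top','t2',crop=(145,165,275,265),s=6);p=cv2.imread('pics/t2.png')[:590];cv2.imwrite('pics/t2.png',p)"
```

```text
time_s: 11.77
ee_pos: [0.5522, -0.0928, 0.0585]
tcp_rot: [-0.024, 1.0, -0.001, -0.001]
contact_force: [-10.2, -4.8, 4.7]
gripper_width: 0.0002
finger_force: 5.1
tool yaw 0.048109058370948476
theta 0.6615225203770061 0.13137161194916605
theta 0.6468680195413021 0.12830891170243544
```

View pics/t2.png

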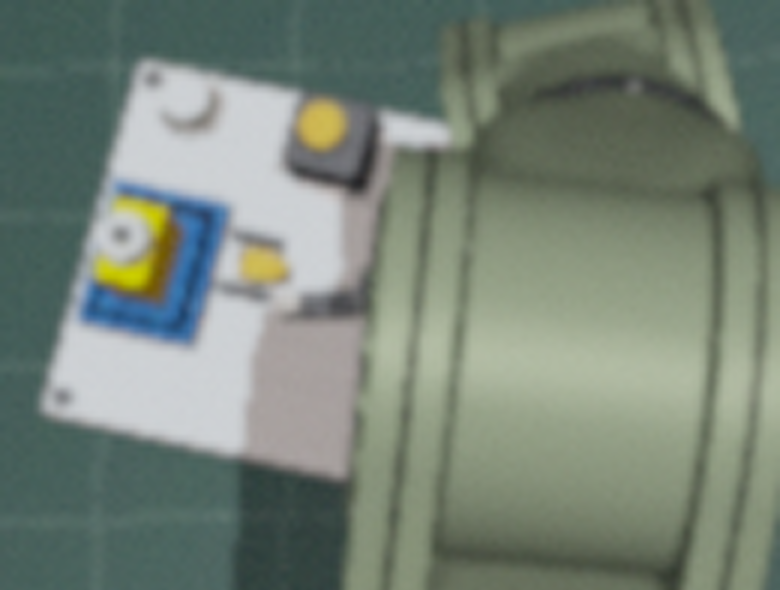

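The top view shows the block still seated, and the arm's tail tip swung from (312,232) to (287,302), past the brass pawl. That is roughly 0.7 rad. The TCP geometry gives about 0.65 and the push is 11 N, so the pad is in the green zone. Handing in.

```bash
python3 -m creep '{"translation":[[0,0,0],[0,0,0],[0,0,0]],"roll":[0,0,0],"jaw":[-1,-1,-1]}'; python3 -c "
from bench import order;print(order.close_job())"
```

```text
time_s: 12.07
ee_pos: [0.552, -0.0928, 0.0585]
tcp_rot: [-0.024, 1.0, -0.001, -0.002]
contact_force: [-10.3, -5.6, 4.6]
gripper_width: 0.0002
finger_force: 5.1
the job is handed in; nothing more can be done
None
```

The idler block is fully seated in its pocket and released. The arm is holding the tensioner pad past its click, at about 0.65 rad by tool position (green starts at 0.53; the arm hid the green track itself from the camera). I handed the job in at 12 s.

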